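# Set out the padlocks for the customer in reverse order

## Robot

A 6-joint arm with a two-finger parallel gripper is mounted at the origin on the work surface. World frame = base frame: x ahead of the robot, y to its left, z up, the work surface at z = 0. Lengths are in m, angles in rad, forces in N, time in s.
With the tool pointing down it reaches from about 0.275 to 0.725 m from the base axis. Payload 5.6 kg.
Tool frame: the origin (TCP) lies at the very end of the fingers, on their centre line; the grasp point (between the pads) lies 19 mm behind it; x points along the fingers, z is the direction in which the jaws open and shut, and the axes are right-handed (so a half turn about x gives the same grasp; the last joint's range is limited). The gripper opens to 85 mm and grips with 20 to 120 N. Pads are 22 mm wide; open, the fingers measure 114 mm over their backs; the gripper's body (76 mm by 85 mm) begins 54 mm behind the grasp point. The pads swing forward as they close: fully open they stand 13 mm farther back than shut.
Start: joints at [-1.034, 0.255, 0.108, 0, -1.424, -0.285], TCP at [0.137, -0.533, 0.204] pointing down, gripper open.
Joint ranges: [-2.95, 2.95], [-1.21, 1.97], [-1.09, 1.5], [-2.87, 1.71], [-2.94, -0.07], [-3.05, 3.05]. Speed limits (rad/s): [2.57, 2.57, 3.14, 3.14, 3.14, 3.14].

## Interface

Orientations are given as a unit quaternion [x, y, z, w].
In Python, from plant import get_obs, grab_frame, calibration, sign_off, regions_of gives the robot as it stands.
- The arm moves only by the tool move_arm, never from a script. Its argument "moves" is a list that holds one entry, the list of rows, each a list of 7 numbers: the turn, a rotation vector about the tool's x, y, z each as a share of 360 degrees, from -1 to 1, then the shift along the tool's x, y, z each as a share of 250 mm, from -1 to 1, then the closure, from 0 (fully open) to 1 (shut). In form: [[[rx, ry, rz, x, y, z, gripper], ...]]. A call has 1 to 5 rows; each row is the pose to reach, as a shift and turn from the pose commanded when the call began, along the tool's axes at that moment, turning the shorter way round; what a row does not reach only later rows make up. A row lasts 1/8 s, in which the tool goes at most 62.5 mm and 10.7 degrees, less where a joint would pass 70% of its speed; a pose out of reach is approached as far as the arm can. A call with a number of a shift or a turn outside -1 to 1 is refused whole. A call with a gripper value outside its range is refused whole. The fingers move at their own pace and stop on an object; "newtons" is the grip in N (left out, the last holds). Time passes only in rows, so rows that repeat a pose let the fingers close. It gives the time, the measured TCP pose, the force and the opening at its end, in the units of the state.
- get_obs(): the state, without advancing time (a new reading comes with each control period).
- grab_frame(name): name is "scene" or "top" or "wrist"; returns the picture (420x560x3 uint8, red, green, blue); there is no depth.
- calibration(name): a dict with "intrinsics" (3x3 intrinsics, pixels), "R" (3x3) and "t" (3): a world point X has camera coordinates R X + t. Camera axes: x right, y down, z forward; pixel columns grow to the right and rows downward; lengths in m; the calibration is good to about 2 mm. A picture is of the moment at which its call begins: read the wrist's pose just before it. calibration takes no time and is no camera call; for the wrist camera it gives the pose at the moment of the call.
- sign_off(): hands the job in, once; it reports no verdict.
Trained networks look in the newest picture that a camera, given by its name, has taken for a name from the list of things; names that differ only in an ending like _2 or _b are one class to them, and where a whole thing is asked for, a point or a joint stands for the part that bears it (a point fixed in the world has none). Each returns a list of dicts, best first, with "score" (0 to 1); they miss things now and then, are a little off and sometimes report something else, mostly with a low value. They report only what shows in the picture. A call takes as long as a camera call. They do not tell look-alikes from the thing itself.
- regions_of(target, camera): "region" (420x560 bool, what is visible of it) and "location" ([column, row] in pixels, amid what is visible of it).
The state is a dict: "time": time; "joints": joint angles; "qvel": joint speeds; "joint_torque": joint torques, N m; "tool_pos": TCP position; "ee_rot": TCP orientation; "force": force on the tool from outside, world axes, zero at the start; "moment": the same for the moment, N m; "gripper_width": opening from 0.0 (shut) to 1.0 (fully open).
Only numpy, scipy, OpenCV 4.12 (cv2) and the standard library are available. Lean on these libraries where they do the work, as an engineer would, in place of code of your own. Each camera call takes 0.05 s, during which the arm holds its last target. There are 200 camera calls.

## Task

Move the four coloured padlocks from the white key rack to the empty dark wooden rack, in the reverse order: the one at the left end of the key rack goes to the right end of the wooden rack, and so on, so that the customer standing opposite reads them in the order of our keys. Stand each upright in its own pocket, and never let one fall over.

Things in the scene. Friction and masses are not known exactly. Their poses are not given: they have to be found in the camera images.
- padlock_red: Loose padlock with a red body, standing upright at the start in a pocket of the key rack, beside the red key. Body a block 20 mm thick (its x) by 38 mm wide (its y) by 36 mm high, with a steel wire shackle (6 mm wire, 32 mm wide along y) rising from it to 59 mm. About 0.13 kg. Origin: centre of the underside; z up.
- padlock_yellow: Loose padlock with a yellow body, standing upright at the start in a pocket of the key rack, beside the yellow key. Body a block 20 mm thick (its x) by 38 mm wide (its y) by 36 mm high, with a steel wire shackle (6 mm wire, 32 mm wide along y) rising from it to 59 mm. About 0.13 kg. Origin: centre of the underside; z up.
- padlock_blue: Loose padlock with a blue body, standing upright at the start in a pocket of the key rack, beside the blue key. Body a block 20 mm thick (its x) by 38 mm wide (its y) by 36 mm high, with a steel wire shackle (6 mm wire, 32 mm wide along y) rising from it to 59 mm. About 0.13 kg. Origin: centre of the underside; z up.
- padlock_green: Loose padlock with a green body, standing upright at the start in a pocket of the key rack, beside the green key. Body a block 20 mm thick (its x) by 38 mm wide (its y) by 36 mm high, with a steel wire shackle (6 mm wire, 32 mm wide along y) rising from it to 59 mm. About 0.13 kg. Origin: centre of the underside; z up.
- key_red: Brass key with a red plastic head (22 mm across), 53 mm long, 5 mm thick, lying flat and fixed on the key rack, marking the place in the row where the red padlock starts. It does not move. Its origin lies on the rack's board, 56 mm in the rack's +x direction from the centre of that pocket; its axes are parallel to the rack's.
- key_yellow: Brass key with a yellow plastic head (22 mm across), 53 mm long, 5 mm thick, lying flat and fixed on the key rack, marking the place in the row where the yellow padlock starts. It does not move. Its origin lies on the rack's board, 56 mm in the rack's +x direction from the centre of that pocket; its axes are parallel to the rack's.
- key_blue: Brass key with a blue plastic head (22 mm across), 53 mm long, 5 mm thick, lying flat and fixed on the key rack, marking the place in the row where the blue padlock starts. It does not move. Its origin lies on the rack's board, 56 mm in the rack's +x direction from the centre of that pocket; its axes are parallel to the rack's.
- key_green: Brass key with a green plastic head (22 mm across), 53 mm long, 5 mm thick, lying flat and fixed on the key rack, marking the place in the row where the green padlock starts. It does not move. Its origin lies on the rack's board, 56 mm in the rack's +x direction from the centre of that pocket; its axes are parallel to the rack's.
- key_rack: White steel rack holding the padlocks and, along its +x edge, the keys. Fixed 8 mm board. Four pockets in a row at x = 0, y = +93, +31, -31, -93 mm, each 36 (x) by 54 mm (y) inside; floors 8 mm, rims 12 mm above the table. Origin under the row's middle at table height; x points away from the robot within 0.12 rad, z up. A loose lock cylinder lies on its +y end.
- out_rack: Dark wooden rack, empty. Fixed 8 mm board. Four pockets in a row at x = 0, y = +93, +31, -31, -93 mm, each 36 (x) by 54 mm (y) inside; floors 8 mm, rims 12 mm above the table. Origin under the row's middle at table height; x points away from the robot within 0.12 rad, z up. A brass tin 24 mm high stands on its -y end. Which rack is nearer varies.
Things that resemble listed ones, but are neither listed nor needed, are in the scene too. Leave any orange or purple look-alike of the padlock_green alone.

How it is judged:
At the end, for the whole second after the job is handed in: Every padlock stands upright (within 0.12 rad) and at rest on a pocket floor of the wooden rack (within 3 mm in height, 12 mm of the pocket's centre along x and y), in the pocket whose y in the wooden rack is minus the y, in the key rack, of the place marked by the key of its colour (((y of key_red in the frame of key_rack between 0.073 and 0.113 m and y of padlock_red in the frame of out_rack between -0.105 and -0.081 m) or (y of key_red in the frame of key_rack between 0.011 and 0.051 m and y of padlock_red in the frame of out_rack between -0.043 and -0.019 m) or (y of key_red in the frame of key_rack between -0.051 and -0.011 m and y of padlock_red in the frame of out_rack between 0.019 and 0.043 m) or (y of key_red in the frame of key_rack between -0.113 and -0.073 m and y of padlock_red in the frame of out_rack between 0.081 and 0.105 m)) and x of padlock_red in the frame of out_rack between -0.012 and 0.012 m and z of padlock_red in the frame of out_rack between 0.005 and 0.011 m and angle between each of padlock_red, padlock_yellow, padlock_blue, padlock_green's own z axis and vertical below 0.12 rad and linear speed of each of padlock_red, padlock_yellow, padlock_blue, padlock_green below 0.02 m/s and angular speed of each of padlock_red, padlock_yellow, padlock_blue, padlock_green below 0.2 rad/s and ((y of key_yellow in the frame of key_rack between 0.073 and 0.113 m and y of padlock_yellow in the frame of out_rack between -0.105 and -0.081 m) or (y of key_yellow in the frame of key_rack between 0.011 and 0.051 m and y of padlock_yellow in the frame of out_rack between -0.043 and -0.019 m) or (y of key_yellow in the frame of key_rack between -0.051 and -0.011 m and y of padlock_yellow in the frame of out_rack between 0.019 and 0.043 m) or (y of key_yellow in the frame of key_rack between -0.113 and -0.073 m and y of padlock_yellow in the frame of out_rack between 0.081 and 0.105 m)) and x of padlock_yellow in the frame of out_rack between -0.012 and 0.012 m and z of padlock_yellow in the frame of out_rack between 0.005 and 0.011 m and ((y of key_blue in the frame of key_rack between 0.073 and 0.113 m and y of padlock_blue in the frame of out_rack between -0.105 and -0.081 m) or (y of key_blue in the frame of key_rack between 0.011 and 0.051 m and y of padlock_blue in the frame of out_rack between -0.043 and -0.019 m) or (y of key_blue in the frame of key_rack between -0.051 and -0.011 m and y of padlock_blue in the frame of out_rack between 0.019 and 0.043 m) or (y of key_blue in the frame of key_rack between -0.113 and -0.073 m and y of padlock_blue in the frame of out_rack between 0.081 and 0.105 m)) and x of padlock_blue in the frame of out_rack between -0.012 and 0.012 m and z of padlock_blue in the frame of out_rack between 0.005 and 0.011 m and ((y of key_green in the frame of key_rack between 0.073 and 0.113 m and y of padlock_green in the frame of out_rack between -0.105 and -0.081 m) or (y of key_green in the frame of key_rack between 0.011 and 0.051 m and y of padlock_green in the frame of out_rack between -0.043 and -0.019 m) or (y of key_green in the frame of key_rack between -0.051 and -0.011 m and y of padlock_green in the frame of out_rack between 0.019 and 0.043 m) or (y of key_green in the frame of key_rack between -0.113 and -0.073 m and y of padlock_green in the frame of out_rack between 0.081 and 0.105 m)) and x of padlock_green in the frame of out_rack between -0.012 and 0.012 m and z of padlock_green in the frame of out_rack between 0.005 and 0.011 m); the robot touches nothing.
It fails at once if a padlock falls over (leans more than 1 rad) (angle between any of padlock_red, padlock_yellow, padlock_blue, padlock_green's own z axis and vertical above 1 rad).
It also fails if it takes over 85 s, if anything falls off the work surface, if the arm or the gripper's body presses on something with over 40 N, if the wrist force passes 120 N, or if a joint passes its speed limit or range.

## Working session

There is one attempt and no reset: what is moved stays moved. The work goes in short steps, Python scripts to look and compute and a tool call to move; the robot and the scene stay as the last step left them, time stands still between calls to the robot, and variables do not carry over. Pictures are saved under pics/ and viewed, about 12 in all and at most 16, crops included, and the job is handed in when it is done.

Besides the shell and the picture viewer there is one more tool, called after "Request:" as name(argument=value, ...), one argument or row to a line, values as JSON. move_arm: Moves the arm, as the interface text tells. Its arguments: {"type":"object","properties":{"moves":{"type":"array"},"newtons":{"type":"number"}},"required":["moves"]}

```bash
mkdir -p pics; ls
python3 - <<'E'
from plant import *
import cv2, numpy as np
print(get_obs())
for n in ("top","scene"):
    f=grab_frame(n); cv2.imwrite(f"pics/{n}0.png",cv2.resize(f[:,:,::-1],(800,600),interpolation=cv2.INTER_CUBIC))
    c=calibration(n); print(n,c)
E
```

```text
pics
{'time': 0.0, 'joints': array([-1.03442096e+00,  2.55707196e-01,  1.06976828e-01, -4.46070728e-04,
       -1.42388457e+00, -2.84632987e-01]), 'qvel': array([-5.74869593e-04, -9.94425447e-04,  1.19114762e-03, -1.76744948e-04,
       -7.58811293e-04,  4.84928097e-05]), 'joint_torque': array([ 4.07091220e-04, -3.86630023e+01,  2.37944305e+01,  5.36518380e+00,
       -6.04734058e-03,  3.44778584e-06]), 'tool_pos': array([ 0.1369225 , -0.53211224,  0.20271023]), 'ee_rot': array([-0.5582582 ,  0.43291237,  0.5593406 ,  0.43367356]), 'force': array([-0.59396695,  0.67697999, -0.69732504]), 'moment': array([-0.00663181, -0.02209489,  0.04623682]), 'gripper_width': 0.997786578289282}
top {'intrinsics': array([[420.18933007,   0.        , 275.39331975],
       [  0.        , 420.18933007, 207.06177621],
       [  0.        ,   0.        ,   1.        ]]), 'R': array([[ 0.00335657, -0.9998893 , -0.01449544],
       [-0.99633336, -0.0021047 , -0.08553012],
       [ 0.08549014,  0.01472937, -0.99623013]]), 't': array([0.01082959, 0.55853428, 0.63327464])}
scene {'intrinsics': array([[518.64252885,   0.        , 283.77058487],
       [  0.        , 518.64252885, 205.14162014],
       [  0.        ,   0.        ,   1.        ]]), 'R': array([[ 0.37697654,  0.92615269, -0.01139694],
       [ 0.67029864, -0.2812855 , -0.68671552],
       [-0.63920921,  0.25123629, -0.72683692]]), 't': array([-0.21879325, -0.36131231,  1.17308325])}
```

View pics/top0.png

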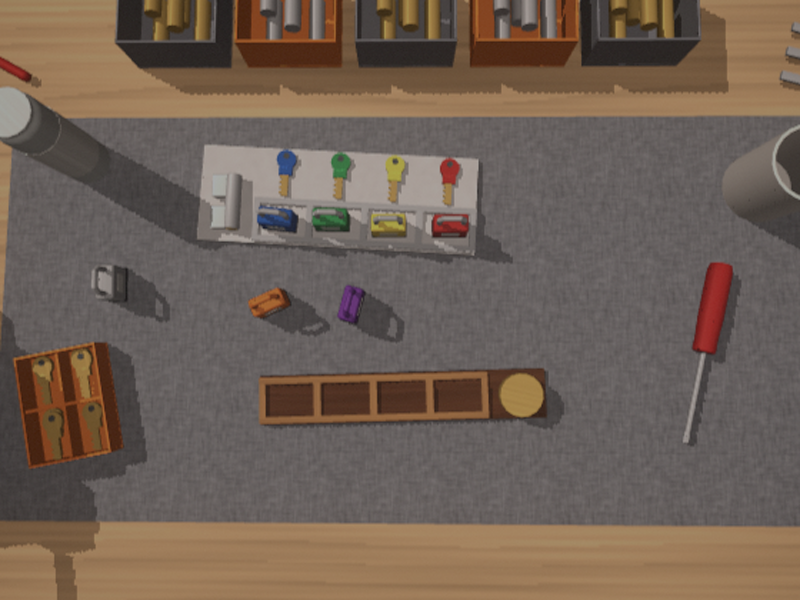

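View pics/scene0.png

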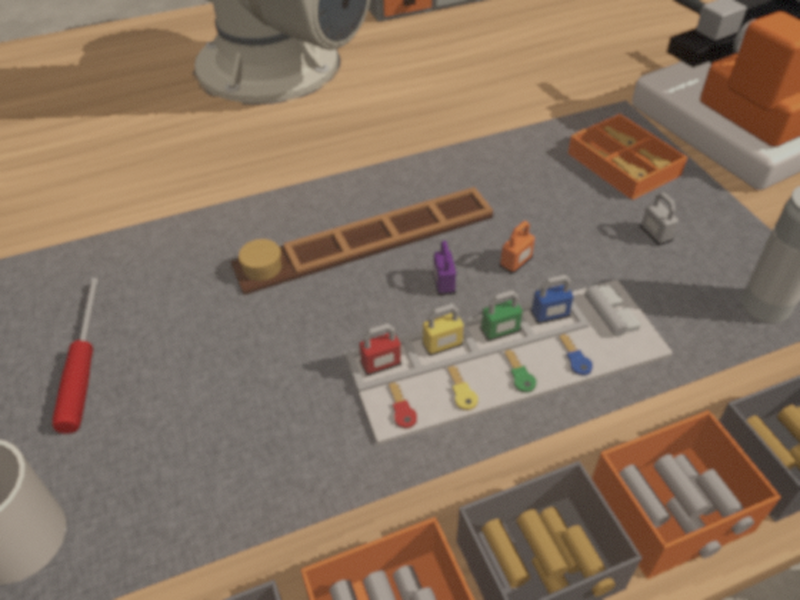

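```bash
cat > h.py <<'E'
from plant import *
import cv2, numpy as np
from scipy.optimize import minimize
from scipy.spatial.transform import Rotation as Ro
def proj(c,X):
    p=(np.atleast_2d(X)@c["R"].T+c["t"])@c["intrinsics"].T; return p[:,:2]/p[:,2:]
def back(c,uv,z):
    d=c["R"].T@np.linalg.solve(c["intrinsics"],np.r_[uv,1.]); o=-c["R"].T@c["t"]
    return o+d*(z-o[2])/d[2]
def rect(c,img,z,x1,y1,s,w,h):
    "metric view of plane z: column=(y1-y)*s, row=(x1-x)*s"
    cor=np.float32([[0,0],[w,0],[w,h],[0,h]]); X=np.c_[x1-cor[:,1]/s,y1-cor[:,0]/s,np.full(4,z)]
    M=cv2.getPerspectiveTransform(np.float32(proj(c,X)),cor); return cv2.warpPerspective(img,M,(w,h),flags=cv2.INTER_CUBIC)
B=np.array([[a,b,h] for a in(-.01,.01) for b in(-.019,.019) for h in(0,.036)])
def sil(c,p,z0,S=4):
    m=np.zeros((420*S,560*S),np.uint8)
    Rz=Ro.from_euler('z',p[2]).as_matrix()
    f=lambda P:proj(c,P@Rz.T+[p[0],p[1],z0])
    cv2.fillConvexPoly(m,cv2.convexHull(np.int32(np.round((f(B)+.5)*S))),1)
    t=np.linspace(0,np.pi,12); a=np.c_[0*t,.013*np.cos(t),.043+.013*np.sin(t)]; a=np.r_[[[0,.013,.036]],a,[[0,-.013,.036]]]
    cv2.polylines(m,[np.int32(np.round((f(a)+.5)*S))],False,1,int(.006*600*S))
    return cv2.resize(m.astype(np.float32),(560,420),interpolation=cv2.INTER_AREA)
def fit(masks,p0,z0):
    "masks: list of (calib, bool mask); soft IoU fit of x,y,yaw"
    def cost(p):
        q=[p[0]/100,p[1]/100,p[2]/5]; e=0
        for c,m in masks:
            s=sil(c,q,z0); e+=1-np.minimum(s,m).sum()/np.maximum(s,m).sum()
        return e
    best=min((minimize(cost,[p0[0]*100,p0[1]*100,y*5],method='Nelder-Mead',options=dict(initial_simplex=np.array([p0[0]*100,p0[1]*100,y*5])+np.array([[0,0,0],[.6,0,0],[0,.6,0],[0,0,.8]]),maxiter=120)) for y in(-.25,0,.25)),key=lambda r:r.fun)
    return best.x/[100,100,5],best.fun
def go(target,yaw,zj=None):
    "rows numbers to reach TCP target with tool down, jaw axis (tool z) at world angle yaw"
    o=get_obs(); R=Ro.from_quat(o["ee_rot"]); x=np.array([0,0,-1.]); z=np.array([np.cos(yaw),np.sin(yaw),0])
    cand=[]
    for s in(1,-1):
        T=Ro.from_matrix(np.c_[x,np.cross(s*z,x),s*z]); cand.append((R.inv()*T).as_rotvec()/(2*np.pi))
    r=min(cand,key=np.linalg.norm); return np.round(np.r_[r,R.inv().apply(np.array(target)-o["tool_pos"])/.25],3)
E
python3 - <<'E'
from h import *
im={};C={}
for n in("top","scene"): im[n]=grab_frame(n);C[n]=calibration(n)
K={}
for k,y in zip("blue green yellow red".split(),(.093,.031,-.031,-.093)):
    r=regions_of("key_"+k,"top"); X=[(round(q["score"],2),back(C["top"],q["location"],.0125)[:2].round(4)) for q in r[:2]]; print(k,"key",X)
    ms=[]
    for n in C:
        r=regions_of("padlock_"+k,n)
        for q in r[:1]: print(n,len(r),round(q["score"],2),np.round(q["location"])); ms.append((C[n],q["region"])); 
        if n=="top": p0=back(C[n],r[0]["location"],.04)
    print(" fit",[ (a.round(4),round(b,3)) for a,b in [fit(ms,p0,.008),fit(ms[:1],p0,.008)]])
c=C["top"]
for n in("out_rack","key_rack"):
    q=regions_of(n,"top")[0]; m=q["region"].astype(np.uint8); print(n,q["score"],np.where(m.any(0))[0][[0,-1]],np.where(m.any(1))[0][[0,-1]])
for k in((268,302),(350,304)): print("decoy",back(c,np.array(k)*.7,.04).round(3))
o=back(c,(262,277),.012); print(o)
g=rect(c,im["top"],.012,o[0]+.08,o[1]+.2,2,800,300)
o2=back(c,(235,155),.012); print(o2)
g2=rect(c,im["top"],.012,o2[0]+.12,o2[1]+.2,2,800,300)
print("origins",o[0]+.08,o[1]+.2,o2[0]+.12,o2[1]+.2)
cv2.imwrite("pics/rect.png",np.vstack([g,g2])[:,:,::-1])
E
```

```text
blue key [(0.52, array([0.708, 0.137]))]
top 1 0.97 [197. 154.]
scene 1 0.92 [388. 211.]
 fit [(array([ 0.6423,  0.1404, -0.1534]), np.float64(0.164)), (array([ 0.6427,  0.1405, -0.1253]), np.float64(0.057))]
green key [(0.73, array([0.7008, 0.0721]))]
top 3 0.94 [234. 153.]
scene 4 0.66 [363. 176.]
 fit [(array([ 0.6421,  0.0821, -0.0213]), np.float64(1.126)), (array([ 0.6421,  0.0821, -0.0213]), np.float64(0.126))]
yellow key []
top 2 0.78 [272. 157.]
scene 1 0.55 [308. 232.]
 fit [(array([6.355e-01, 1.830e-02, 2.000e-04]), np.float64(0.185)), (array([0.6357, 0.018 , 0.0107]), np.float64(0.052))]
red key [(0.49, array([ 0.6943, -0.0493]))]
top 1 0.88 [315. 156.]
scene 1 0.86 [266. 247.]
 fit [(array([ 0.6356, -0.0485,  0.0034]), np.float64(0.226)), (array([ 0.6356, -0.0481,  0.0019]), np.float64(0.036))]
out_rack 0.8 [181 382] [258 298]
key_rack 0.87 [138 334] [102 178]
decoy [0.55  0.146 0.04 ]
decoy [0.548 0.058 0.04 ]
[0.44919655 0.03321097 0.012     ]
[0.64364582 0.077953   0.012     ]
origins 0.5291965501309868 0.2332109688872046 0.7636458175408637 0.2779530020051351
```

View pics/rect.png

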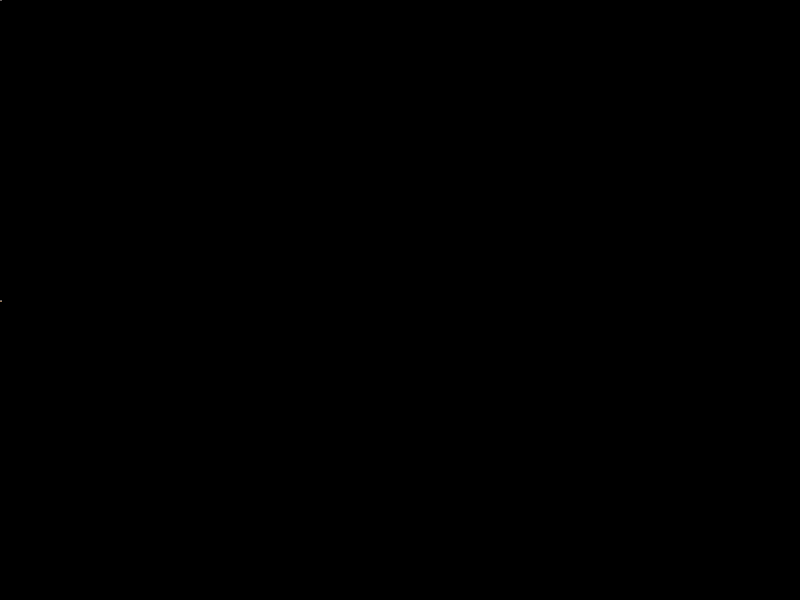

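Run:
```python
from h import *
c=calibration("top"); im=grab_frame("top")
g=rect(c,im,.012,.529,.233,2000,800,300)
g2=rect(c,im,.012,.764,.278,2000,800,300)
cv2.imwrite("pics/rect2.png",np.vstack([g,g2])[:,:,::-1])
```

```text
(no output)
```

View pics/rect2.png

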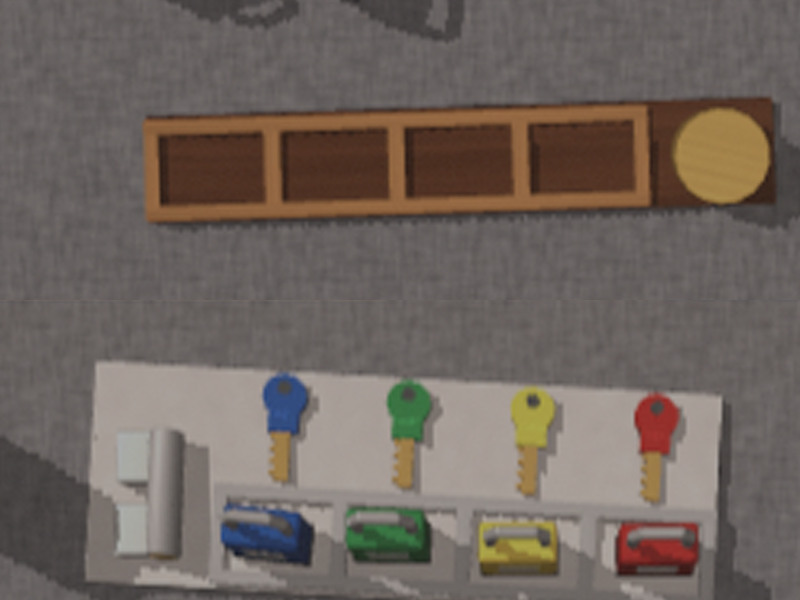

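Run:
```python
from h import *
print(go((.6425,.1405,.15),-.13))
```

```text
[-0.189 -0.     0.     0.214 -2.629  2.104]
```

Request:
move_arm(
  moves=[
    [[0, 0, 0, 0.05, -0.2, 0.16, 0.4], [0, 0, 0, 0.05, -0.4, 0.32, 0.4], [0, 0, 0, 0.05, -0.6, 0.48, 0.4], [0, 0, 0, 0.05, -0.8, 0.64, 0.4], [0, 0, 0, 0.05, -0.85, 0.68, 0.4]],
  ],
  newtons=40,
)

```text
time: 1.58
tool_pos: [0.3019, -0.3128, 0.1914]
ee_rot: [0.56, -0.432, -0.559, -0.433]
force: [-0.8, -0.5, 1.2]
gripper_width: 0.601
```

Request:
move_arm(
  moves=[
    [[0, 0, 0, 0.05, -0.2, 0.16, 0.4], [0, 0, 0, 0.05, -0.4, 0.32, 0.4], [0, 0, 0, 0.05, -0.6, 0.48, 0.4], [0, 0, 0, 0.05, -0.8, 0.64, 0.4], [0, 0, 0, 0.05, -0.85, 0.68, 0.4]],
  ],
)

```text
time: 2.2
tool_pos: [0.4654, -0.0949, 0.1784]
ee_rot: [-0.559, 0.432, 0.56, 0.432]
force: [-0.1, -0.5, -0.2]
gripper_width: 0.601
```

Request:
move_arm(
  moves=[
    [[0, 0, 0, 0.05, -0.2, 0.16, 0.4], [0, 0, 0, 0.05, -0.4, 0.32, 0.4], [0, 0, 0, 0.05, -0.6, 0.48, 0.4], [0, 0, 0, 0.05, -0.8, 0.64, 0.4], [0, 0, 0, 0.05, -0.85, 0.68, 0.4]],
  ],
)

```text
time: 2.82
tool_pos: [0.6285, 0.1229, 0.1647]
ee_rot: [-0.559, 0.433, 0.56, 0.432]
force: [-0.0, -1.2, 0.8]
gripper_width: 0.605
```

Run:
```python
from h import *
o=get_obs();print(o["time"],o["tool_pos"],o["joints"].round(2),o["gripper_width"]);print(go((.6425,.1405,.15),-.13))
```

```text
2.825 [0.62846662 0.12292154 0.16467192] [ 0.44  0.45  0.29 -0.   -1.42 -1.75] 0.6047248691100395
[-0.189  0.    -0.     0.059 -0.072  0.054]
```

Request:
move_arm(
  moves=[
    [[-0.03, 0, 0, 0.02, -0.03, 0.02, 0.4], [-0.06, 0, 0, 0.04, -0.06, 0.04, 0.4], [-0.09, 0, 0, 0.059, -0.072, 0.054, 0.4], [-0.12, 0, 0, 0.059, -0.072, 0.054, 0.4], [-0.15, 0, 0, 0.059, -0.072, 0.054, 0.4]],
  ],
)

```text
time: 3.45
tool_pos: [0.6415, 0.1377, 0.1511]
ee_rot: [-0.695, 0.132, 0.695, 0.132]
force: [0.6, -0.6, 0.1]
gripper_width: 0.6
```

Request:
move_arm(
  moves=[
    [[-0.03, 0, 0, 0, 0, 0, 0.4], [-0.039, 0, 0, 0, 0, 0, 0.4], [-0.039, 0, 0, 0, 0, 0, 0.4]],
  ],
)

```text
time: 3.82
tool_pos: [0.6414, 0.1377, 0.1512]
ee_rot: [-0.705, 0.048, 0.706, 0.048]
force: [-0.5, -0.4, 0.3]
gripper_width: 0.602
```

Run:
```python
from h import *
print(go((.6425,.1405,.15),-.13),get_obs()["joints"].round(2))
C=calibration("wrist");f=grab_frame("wrist");cv2.imwrite("pics/w0.png",f[:,:,::-1])
ts=0
for z in (.008,):
  for k in("blue",):
    p=np.array([[.6425,.1405,.044]]);print(proj(C,p))
    for q in regions_of("padlock_blue","wrist")[:1]: print(q["score"],q["location"]);print(fit([(C,q["region"])],(.6425,.1405),.008))
```

```text
[-0.001  0.    -0.     0.005 -0.012 -0.003] [ 0.45  0.48  0.31 -0.   -1.4  -0.59]
[[278.61953997 205.21719694]]
0.91 [278.2, 199.4]
(array([ 0.64347889,  0.14233792, -0.12391594]), np.float64(0.06622171401977539))
```

View pics/w0.png

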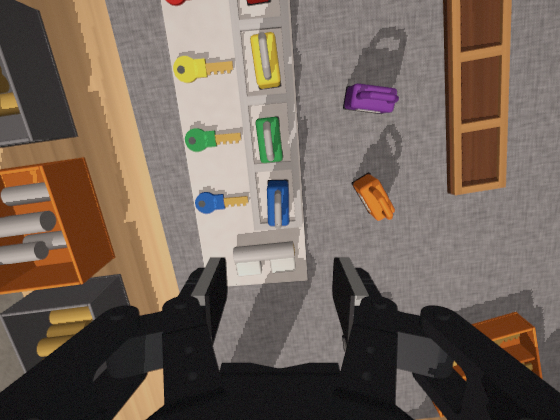

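Request:
move_arm(
  moves=[
    [[0, 0, 0, 0.18, -0.015, -0.005, 0.4], [0, 0, 0, 0.36, -0.015, -0.005, 0.4], [0, 0, 0, 0.48, -0.015, -0.005, 0.4], [0, 0, 0, 0.525, -0.015, -0.005, 0.4], [0, 0, 0, 0.525, -0.015, -0.005, 0.4]],
  ],
)

```text
time: 4.55
tool_pos: [0.6433, 0.1411, 0.0201]
ee_rot: [-0.705, 0.048, 0.706, 0.048]
force: [0.3, -0.5, 1.1]
gripper_width: 0.595
```

Request:
move_arm(
  moves=[
    [[0, 0, 0, 0, 0, 0, 0.6], [0, 0, 0, 0, 0, 0, 0.8], [0, 0, 0, 0, 0, 0, 1], [0, 0, 0, 0, 0, 0, 1], [0, 0, 0, 0, 0, 0, 1]],
  ],
  newtons=40,
)

```text
time: 5.18
tool_pos: [0.6439, 0.1415, 0.0212]
ee_rot: [0.706, -0.048, -0.705, -0.048]
force: [-0.6, 0.8, 6.1]
gripper_width: 0.052
```

Run:
```python
from h import *
o=get_obs();print(o["time"],o["tool_pos"].round(4),o["force"].round(1),o["gripper_width"])
print(go((.6425,.1405,.12),-.04))
C=calibration("wrist");f=grab_frame("wrist");cv2.imwrite("pics/w1.png",f[:,:,::-1])
```

```text
5.175 [0.6439 0.1415 0.0212] [-0.6  0.8  6.1] 0.05190005307878381
[-0.015 -0.     0.    -0.395  0.004  0.004]
```

View pics/w1.png

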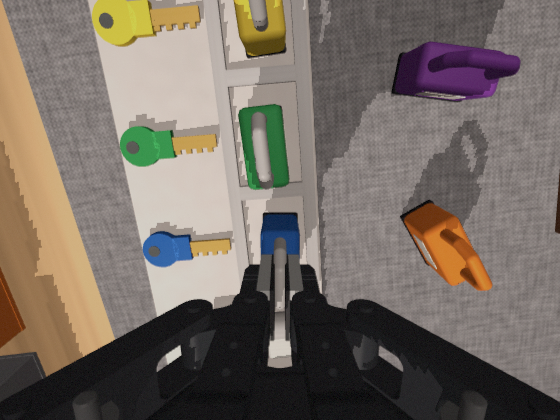

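Run:
```python
from h import *
f=cv2.imread("pics/w1.png")[190:400,180:380]
c=calibration("scene");s=grab_frame("scene");u,v=proj(c,[[.643,.141,.04]])[0].astype(int)
g=s[v-70:v+35,u-50:u+50][:,:,::-1]
cv2.imwrite("pics/c1.png",np.hstack([cv2.resize(f,(400,420),interpolation=cv2.INTER_CUBIC),cv2.resize(g,(400,420),interpolation=cv2.INTER_CUBIC)]))
C=calibration("wrist");X=np.array([[.0,.0,.044]])
for h in(.044,.067,.021,.04): print(h,proj(C,[[.6439-.01,.1415,h],[.6439+.01,.1415,h],[.6439,.1415-.019,h]]).round().tolist())
```

```text
0.044 [[299.0, 264.0], [260.0, 269.0], [274.0, 231.0]]
0.067 [[302.0, 287.0], [257.0, 292.0], [273.0, 250.0]]
0.021 [[297.0, 246.0], [262.0, 251.0], [275.0, 217.0]]
0.04 [[298.0, 260.0], [260.0, 265.0], [274.0, 228.0]]
```

View pics/c1.png

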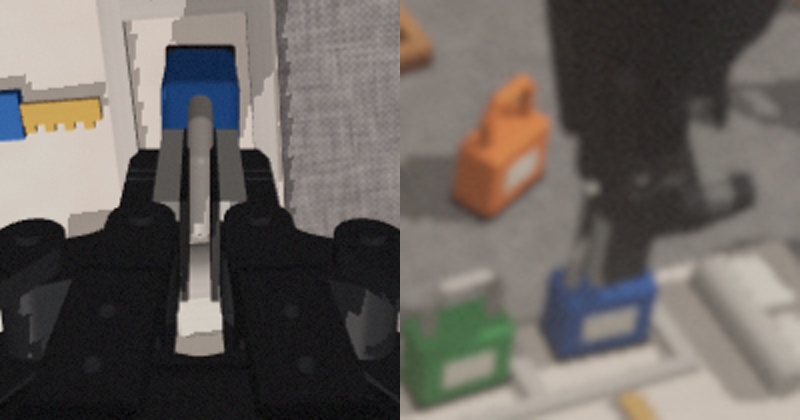

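Request:
move_arm(
  moves=[
    [[0, 0, 0, 0, 0, 0, 1], [0, 0, 0, -0.02, 0, 0, 1], [0, 0, 0, -0.05, 0, 0, 1], [0, 0, 0, -0.08, 0, 0, 1], [0, 0, 0, -0.08, 0, 0, 1]],
  ],
  newtons=60,
)

```text
time: 5.9
tool_pos: [0.6437, 0.1414, 0.041]
ee_rot: [0.706, -0.048, -0.705, -0.048]
force: [-0.6, 1.2, -1.5]
gripper_width: 0.043
```

Run:
```python
from h import *
o=get_obs();print(o["tool_pos"].round(4),o["force"].round(1),o["gripper_width"])
c=calibration("scene");s=grab_frame("scene");u,v=proj(c,[[.643,.141,.05]])[0].astype(int)
g=s[v-70:v+35,u-50:u+50][:,:,::-1]
f=grab_frame("wrist")[190:400,180:380,::-1]
cv2.imwrite("pics/c2.png",np.hstack([cv2.resize(f,(400,420),interpolation=cv2.INTER_CUBIC),cv2.resize(g,(400,420),interpolation=cv2.INTER_CUBIC)]))
```

```text
[0.6437 0.1414 0.041 ] [-0.6  1.2 -1.5] 0.04294931788395326
```

View pics/c2.png

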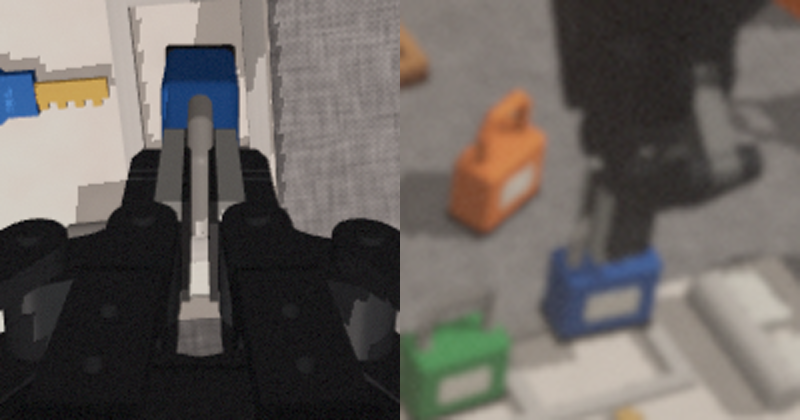

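Run:
```python
from h import *
print(go((.4503,-.0585,.12),.03))
```

```text
[-0.027  0.     0.    -0.32   0.896  0.655]
```

Request:
move_arm(
  moves=[
    [[0, 0, 0, -0.12, 0, 0, 1], [0, 0, 0, -0.25, 0, 0, 1], [0, 0, 0, -0.32, 0, 0, 1], [-0.01, 0, 0, -0.32, 0.1, 0.07, 1], [-0.02, 0, 0, -0.32, 0.25, 0.18, 1]],
  ],
)

```text
time: 6.62
tool_pos: [0.5897, 0.0853, 0.1193]
ee_rot: [-0.707, 0.003, 0.707, 0.003]
force: [0.6, -0.8, -1.9]
gripper_width: 0.043
```

Request:
move_arm(
  moves=[
    [[0, 0, 0, 0, 0.15, 0.11, 1], [0, 0, 0, 0, 0.3, 0.22, 1], [0, 0, 0, 0, 0.45, 0.33, 1], [0, 0, 0, 0, 0.58, 0.42, 1], [0, 0, 0, 0, 0.62, 0.46, 1]],
  ],
)

```text
time: 7.25
tool_pos: [0.472, -0.0697, 0.1201]
ee_rot: [-0.707, 0.004, 0.707, 0.004]
force: [1.0, -0.7, -1.7]
gripper_width: 0.047
```

Run:
```python
from h import *
o=get_obs();print(o["tool_pos"].round(4),o["force"].round(1),o["gripper_width"])
print(go((.4503,-.0585,.03),.03))
c=calibration("wrist");f=grab_frame("wrist");cv2.imwrite("pics/w3.png",f[:,:,::-1])
```

```text
[ 0.472  -0.0697  0.1201] [ 1.  -0.7 -1.7] 0.0473742355946996
[-0.007  0.     0.     0.36  -0.044  0.087]
```

View pics/w3.png

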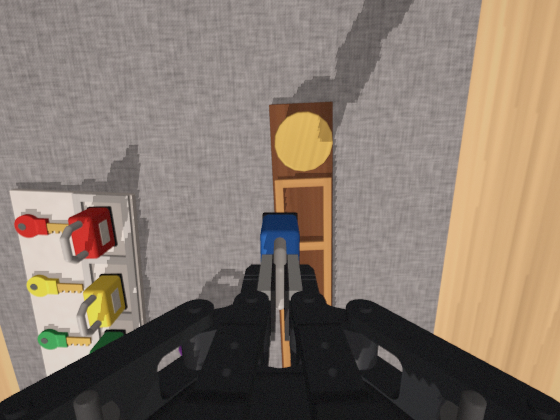

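Run:
```python
from h import *
c=calibration("wrist")
for p in((275,182),(331,178)): print(back(c,p,.012).round(4))
print(back(c,(280,225),.12-.0213+.044).round(4))
```

```text
[ 0.4751 -0.088   0.012 ]
[ 0.4257 -0.091   0.012 ]
[ 0.471  -0.0917  0.1427]
```

Request:
move_arm(
  moves=[
    [[-0.007, 0, 0, 0, -0.044, 0.087, 1], [-0.007, 0, 0, 0.1, -0.044, 0.087, 1], [-0.007, 0, 0, 0.22, -0.044, 0.087, 1], [-0.007, 0, 0, 0.33, -0.044, 0.087, 1], [-0.007, 0, 0, 0.33, -0.044, 0.087, 1]],
  ],
)

```text
time: 7.92
tool_pos: [0.4504, -0.0569, 0.0359]
ee_rot: [-0.705, -0.012, 0.709, -0.012]
force: [0.7, 0.2, -1.7]
gripper_width: 0.045
```

Run:
```python
from h import *
o=get_obs();print(o["tool_pos"].round(4),o["force"].round(1),o["gripper_width"])
print(go((.4503,-.0585,.0213),.03))
```

```text
[ 0.4504 -0.0569  0.0359] [ 0.7  0.2 -1.7] 0.044681608562233334
[ 0.001  0.001 -0.     0.059  0.007  0.   ]
```

Request:
move_arm(
  moves=[
    [[0, 0, 0, 0.02, 0, 0, 1], [0, 0, 0, 0.04, 0, 0, 1], [0, 0, 0, 0.055, 0, 0, 1], [0, 0, 0, 0.057, 0, 0, 1], [0, 0, 0, 0.057, 0, 0, 1]],
  ],
)

```text
time: 8.55
tool_pos: [0.4519, -0.0571, 0.0235]
ee_rot: [0.707, 0.012, -0.707, 0.012]
force: [0.3, 0.1, -2.1]
gripper_width: 0.044
```

Run:
```python
from h import *
o=get_obs();print(o["tool_pos"].round(4),o["force"].round(1),o["gripper_width"])
C=calibration("scene");s=grab_frame("scene");t=grab_frame("top")
r=[regions_of("padlock_blue",n)[0] for n in("scene","top")]
print(fit([(C,r[0]["region"])],(.45,-.058),.008))
u,v=proj(C,[[.45,-.058,.03]])[0].astype(int);g=s[v-75:v+30,u-50:u+50,::-1]
u,v=proj(calibration("top"),[[.45,-.058,.03]])[0].astype(int);g2=t[v-50:v+55,u-50:u+50,::-1]
cv2.imwrite("pics/c4.png",np.hstack([cv2.resize(x,(400,420),interpolation=cv2.INTER_CUBIC) for x in(g,g2)]))
```

```text
[ 0.4519 -0.0571  0.0235] [ 0.3  0.1 -2.1] 0.04445477445121977Traceback (most recent call last):
  File "<stdin>", line 4, in <module>
IndexError: list index out of range
```

Request:
move_arm(
  moves=[
    [[0, 0, 0, 0.005, 0, 0, 1], [0, 0, 0, 0.01, 0, 0, 1], [0, 0, 0, 0.012, 0, 0, 1], [0, 0, 0, 0.012, 0, 0, 1]],
  ],
)

```text
time: 9.25
tool_pos: [0.4524, -0.0572, 0.0212]
ee_rot: [0.707, 0.012, -0.707, 0.012]
force: [-2.0, 1.1, 5.8]
gripper_width: 0.046
```

Run:
```python
from h import *
o=get_obs();print(o["tool_pos"].round(4),o["force"].round(1),o["gripper_width"])
C=calibration("scene");s=grab_frame("scene");t=grab_frame("top")
u,v=proj(C,[[.45,-.058,.03]])[0].astype(int);g=s[v-75:v+30,u-50:u+50,::-1]
u,v=proj(calibration("top"),[[.45,-.058,.03]])[0].astype(int);g2=t[v-50:v+55,u-50:u+50,::-1]
cv2.imwrite("pics/c4.png",np.hstack([cv2.resize(x,(400,420),interpolation=cv2.INTER_CUBIC) for x in(g,g2)]))
```

```text
[ 0.4524 -0.0572  0.0212] [-2.   1.1  5.8] 0.04600769726490909
```

View pics/c4.png

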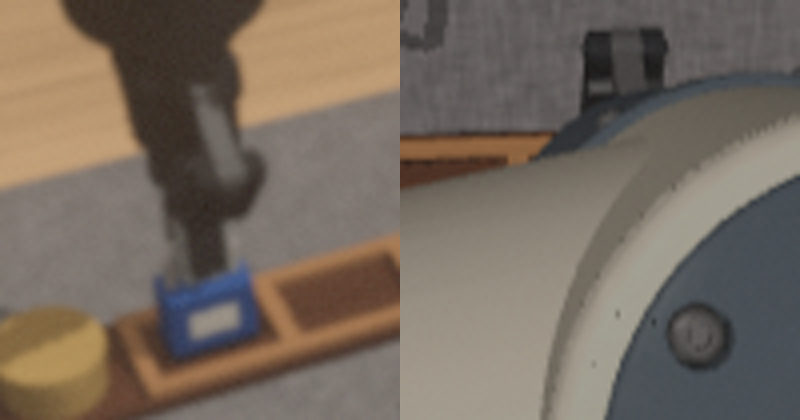

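Request:
move_arm(
  moves=[
    [[0, 0, 0, 0, 0, 0, 0.8], [0, 0, 0, 0, 0, 0, 0.5], [0, 0, 0, 0, 0, 0, 0.4], [0, 0, 0, -0.1, 0, 0, 0.4], [0, 0, 0, -0.25, 0, 0, 0.4]],
  ],
)

```text
time: 9.98
tool_pos: [0.4508, -0.0573, 0.0826]
ee_rot: [-0.706, -0.012, 0.708, -0.012]
force: [0.3, -0.0, 0.5]
gripper_width: 0.602
```

Request:
move_arm(
  moves=[
    [[0, 0, 0, -0.2, 0, 0, 0.4], [0, 0, 0, -0.28, 0, 0, 0.4]],
  ],
)

```text
time: 10.22
tool_pos: [0.4533, -0.0571, 0.1559]
ee_rot: [0.709, 0.012, -0.705, 0.012]
force: [0.4, 0.3, -0.8]
gripper_width: 0.596
```

Run:
```python
from h import *
o=get_obs();print(o["tool_pos"].round(4),o["force"].round(1),o["gripper_width"])
print(go((.642,.0815,.15),-.03))
C=calibration("wrist");grab_frame("wrist")
for k in("blue","green"):
  for q in regions_of("padlock_"+k,"wrist")[:3]: print(k,q["score"],q["location"],back(C,q["location"],.04).round(3))
```

```text
[ 0.4533 -0.0571  0.1559] [ 0.4  0.3 -0.8] 0.5958666729098652
[ 0.01  -0.001  0.     0.027 -0.529 -0.773]
blue 0.78 [282.6, 197.2] [ 0.451 -0.06   0.04 ]
green 0.64 [177.0, 286.8] [0.554 0.037 0.04 ]
```

Blue stands in its pocket (location 0.451, −0.060). Next is green.

Request:
move_arm(
  moves=[
    [[0, 0, 0, 0, -0.12, -0.17, 0.4], [0, 0, 0, 0.01, -0.24, -0.34, 0.4], [0, 0, 0, 0.02, -0.36, -0.52, 0.4], [0.005, 0, 0, 0.027, -0.48, -0.7, 0.4], [0.01, 0, 0, 0.027, -0.529, -0.773, 0.4]],
  ],
)

```text
time: 11.0
tool_pos: [0.6411, 0.0831, 0.1425]
ee_rot: [-0.705, 0.011, 0.709, 0.01]
force: [-0.4, -0.2, 1.0]
gripper_width: 0.601
```

Request:
move_arm(
  moves=[
    [[0, 0, 0, 0, 0, 0, 0.4]],
  ],
)

```text
time: 11.12
tool_pos: [0.6404, 0.0823, 0.1428]
ee_rot: [-0.706, 0.011, 0.709, 0.01]
force: [-0.2, -0.8, 0.1]
gripper_width: 0.598
```

Run:
```python
from h import *
o=get_obs();print(o["tool_pos"].round(4))
C=calibration("wrist");f=grab_frame("wrist")
g=f.astype(int);m=None
for q in regions_of("padlock_green","wrist")[:3]:
  print(q["score"],q["location"],back(C,q["location"],.045).round(3))
  p,e=fit([(C,q["region"])],(.642,.0815),.008);print(p,e);
  if e<.2: print(go((p[0],p[1],.02),p[2]))
for q in regions_of("padlock_yellow","wrist")[:1]: print("yellow",fit([(C,q["region"])],(.636,.018),.008))
```

```text
[0.6404 0.0823 0.1428]
0.78 [378.2, 170.5] [0.556 0.055 0.045]
[ 0.642   0.0815 -0.25  ] 1.0
0.62 [477.1, 141.0] [0.476 0.033 0.045]
[ 0.642   0.0815 -0.25  ] 1.0
0.6 [372.2, 261.6] [0.556 0.139 0.045]
[ 0.642   0.0815 -0.25  ] 1.0
yellow (array([0.63670626, 0.01927853, 0.00709758]), np.float64(0.054818034172058105))
```

Run:
```python
import h
from h import *
C=calibration("wrist");f=grab_frame("wrist")
hsv=cv2.cvtColor(f,cv2.COLOR_RGB2HSV);m=cv2.inRange(hsv,(50,90,25),(80,255,255))
u,v=proj(C,[[.642,.082,.03]])[0].astype(int);mm=np.zeros_like(m);mm[v-50:v+50,u-32:u+50]=m[v-50:v+50,u-32:u+50]
mm=cv2.morphologyEx(mm,cv2.MORPH_OPEN,np.ones((3,3)))
n,l,s,c=cv2.connectedComponentsWithStats(mm);i=1+s[1:,4].argmax();print(s[1:],u,v)
k=cv2.convexHull(cv2.findNonZero((mm>0).astype(np.uint8)));H=np.zeros_like(m);cv2.fillConvexPoly(H,k,1)
def body(c,p,z0,S=4):
    a=np.zeros((1680,2240),np.uint8);P=B@Ro.from_euler('z',p[2]).as_matrix().T+[p[0],p[1],z0]
    cv2.fillConvexPoly(a,cv2.convexHull(np.int32(np.round((proj(c,P)+.5)*S))),1);return cv2.resize(a.astype(np.float32),(560,420),interpolation=cv2.INTER_AREA)
h.sil=body
p,e=fit([(C,H.astype(bool))],(.642,.0815),.008);print(p,e,go((p[0],p[1],.02),p[2]))
```

```text
[[265 178  22  47 717]] 276 201
[ 0.64332169  0.08148101 -0.03460056] 0.09376400709152222 [ 0.001  0.    -0.     0.503 -0.003 -0.014]
```

Request:
move_arm(
  moves=[
    [[0, 0, 0, 0.18, -0.003, -0.014, 0.4], [0, 0, 0, 0.36, -0.003, -0.014, 0.4], [0, 0, 0, 0.46, -0.003, -0.014, 0.4], [0, 0, 0, 0.495, -0.003, -0.014, 0.4], [0, 0, 0, 0.495, -0.003, -0.014, 0.4]],
  ],
)

```text
time: 11.95
tool_pos: [0.6441, 0.0819, 0.023]
ee_rot: [0.707, -0.011, -0.707, -0.01]
force: [0.5, -0.1, 0.4]
gripper_width: 0.599
```

Request:
move_arm(
  moves=[
    [[0, 0, 0, 0, 0, 0, 0.6], [0, 0, 0, 0, 0, 0, 0.8], [0, 0, 0, 0, 0, 0, 1], [0, 0, 0, 0, 0, 0, 1], [0, 0, 0, 0, 0, 0, 1]],
  ],
)

```text
time: 12.58
tool_pos: [0.6446, 0.0822, 0.0233]
ee_rot: [0.707, -0.01, -0.707, -0.01]
force: [-1.7, -0.3, 6.2]
gripper_width: 0.048
```

Run:
```python
from h import *
o=get_obs();print(o["tool_pos"].round(4),o["force"].round(1),o["gripper_width"])
print(go((.4484,.0045,.12),.03))
C=calibration("wrist");f=grab_frame("wrist")[150:400,180:380,::-1]
cv2.imwrite("pics/c5.png",cv2.resize(f,(480,600)))
```

```text
[0.6446 0.0822 0.0233] [-1.7 -0.3  6.2] 0.04821372452067133
[-0.009 -0.     0.    -0.388  0.334  0.775]
```

View pics/c5.png

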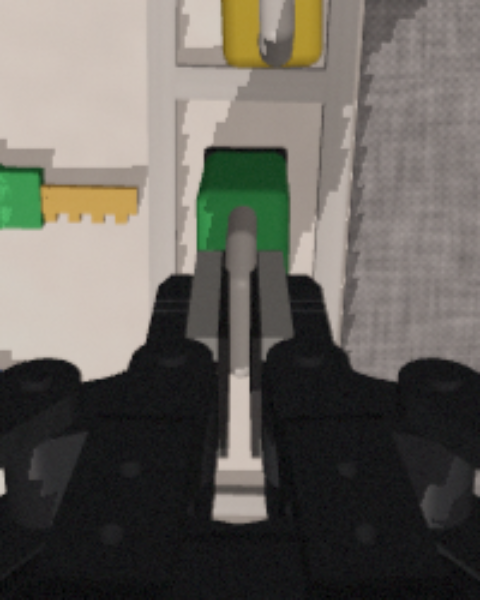

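Request:
move_arm(
  moves=[
    [[0, 0, 0, -0.04, 0, 0, 1], [0, 0, 0, -0.14, 0, 0, 1], [0, 0, 0, -0.28, 0, 0, 1], [0, 0, 0, -0.388, 0, 0, 1], [-0.004, 0, 0, -0.388, 0.05, 0.12, 1]],
  ],
)

```text
time: 13.25
tool_pos: [0.6159, 0.0711, 0.1214]
ee_rot: [0.709, -0.001, -0.705, -0.002]
force: [-0.3, 0.4, -1.8]
gripper_width: 0.039
```

Request:
move_arm(
  moves=[
    [[0, 0, 0, 0, 0.07, 0.17, 1], [0, 0, 0, 0, 0.14, 0.34, 1], [0, 0, 0, 0, 0.21, 0.51, 1], [-0.005, 0, 0, 0, 0.27, 0.63, 1], [-0.005, 0, 0, 0, 0.28, 0.65, 1]],
  ],
)

```text
time: 13.88
tool_pos: [0.4491, 0.0005, 0.1197]
ee_rot: [-0.707, -0.009, 0.707, -0.009]
force: [-0.2, -0.3, -0.6]
gripper_width: 0.041
```

Run:
```python
from h import *
o=get_obs();print(o["tool_pos"].round(4),o["force"].round(1),o["gripper_width"])
print(go((.4484,.0045,.03),.03))
```

```text
[0.4491 0.0005 0.1197] [-0.2 -0.3 -0.6] 0.04102053265475557
[-0.001  0.     0.     0.359 -0.016  0.003]
```

Request:
move_arm(
  moves=[
    [[0, 0, 0, 0.08, -0.016, 0.003, 1], [0, 0, 0, 0.2, -0.016, 0.003, 1], [0, 0, 0, 0.32, -0.016, 0.003, 1], [0, 0, 0, 0.365, -0.016, 0.003, 1], [0, 0, 0, 0.37, -0.016, 0.003, 1]],
  ],
)

```text
time: 14.5
tool_pos: [0.4503, 0.0052, 0.0267]
ee_rot: [-0.707, -0.009, 0.707, -0.01]
force: [0.5, 0.1, -1.0]
gripper_width: 0.045
```

Request:
move_arm(
  moves=[
    [[0, 0, 0, 0.003, 0, 0, 1], [0, 0, 0, 0.006, 0, 0, 1], [0, 0, 0, 0.009, 0, 0, 1], [0, 0, 0, 0.01, 0, 0, 1]],
  ],
)

```text
time: 15.0
tool_pos: [0.4502, 0.0053, 0.0246]
ee_rot: [0.707, 0.01, -0.707, 0.009]
force: [-0.1, 0.3, -0.9]
gripper_width: 0.044
```

Request:
move_arm(
  moves=[
    [[0, 0, 0, 0.004, 0, 0, 1], [0, 0, 0, 0.008, 0, 0, 1], [0, 0, 0, 0.008, 0, 0, 1]],
  ],
)

```text
time: 15.38
tool_pos: [0.4507, 0.0052, 0.0232]
ee_rot: [0.708, 0.01, -0.707, 0.01]
force: [-2.4, -0.5, 6.0]
gripper_width: 0.041
```

Run:
```python
from h import *
o=get_obs();print(o["tool_pos"].round(4),o["force"].round(1),o["gripper_width"])
C=calibration("scene");s=grab_frame("scene")
u,v=proj(C,[[.45,-.028,.03]])[0].astype(int);g=s[v-75:v+55,u-80:u+80,::-1]
cv2.imwrite("pics/c6.png",cv2.resize(g,(640,520),interpolation=cv2.INTER_CUBIC))
```

```text
[0.4507 0.0052 0.0232] [-2.4 -0.5  6. ] 0.04082600373306377
```

View pics/c6.png

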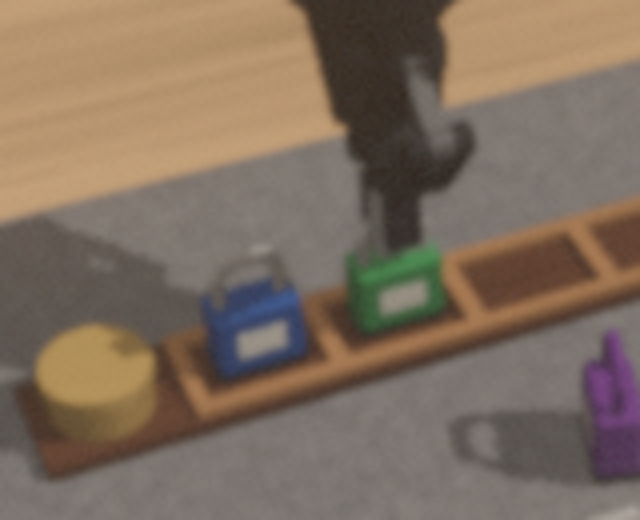

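Request:
move_arm(
  moves=[
    [[0, 0, 0, 0, 0, 0, 0.8], [0, 0, 0, 0, 0, 0, 0.5], [0, 0, 0, 0, 0, 0, 0.4], [0, 0, 0, -0.1, 0, 0, 0.4], [0, 0, 0, -0.25, 0, 0, 0.4]],
  ],
)

```text
time: 16.05
tool_pos: [0.449, 0.0049, 0.0846]
ee_rot: [-0.706, -0.009, 0.708, -0.01]
force: [1.1, 0.2, -0.0]
gripper_width: 0.6
```

Request:
move_arm(
  moves=[
    [[0, 0, 0, -0.2, 0, 0, 0.4], [0, 0, 0, -0.27, 0, 0, 0.4]],
  ],
)

```text
time: 16.3
tool_pos: [0.4516, 0.0055, 0.1555]
ee_rot: [0.709, 0.01, -0.705, 0.009]
force: [-0.2, -0.2, -0.6]
gripper_width: 0.597
```

Run:
```python
from h import *
o=get_obs();print(o["tool_pos"].round(4),o["force"].round(1),o["gripper_width"])
print(go((.6365,.0190,.15),.005))
```

```text
[0.4516 0.0055 0.1555] [-0.2 -0.2 -0.6] 0.5974532443539115
[ 0.004 -0.001  0.     0.026 -0.034 -0.741]
```

Request:
move_arm(
  moves=[
    [[0, 0, 0, 0, -0.01, -0.2, 0.4], [0, 0, 0, 0, -0.02, -0.4, 0.4], [0, 0, 0, 0.02, -0.03, -0.6, 0.4], [0.004, 0, 0, 0.02, -0.034, -0.741, 0.4], [0.004, 0, 0, 0.02, -0.034, -0.741, 0.4]],
  ],
)

```text
time: 16.92
tool_pos: [0.6363, 0.0187, 0.1451]
ee_rot: [-0.706, -0.0, 0.708, -0.001]
force: [0.5, 0.6, -0.3]
gripper_width: 0.597
```

Run:
```python
from h import *
C=calibration("wrist");f=grab_frame("wrist");o=get_obs();print(o["tool_pos"].round(4))
for k,p0 in(("yellow",(.6365,.019)),("red",(.6356,-.048))):
  for q in regions_of("padlock_"+k,"wrist")[:1]:
    p,e=fit([(C,q["region"])],p0,.008);print(k,p.round(4),e,go((p[0],p[1],.0215),p[2]))
```

```text
[0.6353 0.0186 0.1458]
yellow [ 0.6366  0.0197 -0.0075] 0.05019456148147583 [ 0.001  0.    -0.     0.5   -0.004 -0.008]
red [ 0.6362 -0.0479  0.0025] 0.06280398368835449 [-0.     0.    -0.     0.503  0.266 -0.007]
```

Request:
move_arm(
  moves=[
    [[0, 0, 0, 0.18, -0.004, -0.007, 0.4], [0, 0, 0, 0.36, -0.004, -0.007, 0.4], [0, 0, 0, 0.46, -0.004, -0.007, 0.4], [0, 0, 0, 0.495, -0.004, -0.007, 0.4], [0, 0, 0, 0.495, -0.004, -0.007, 0.4]],
  ],
)

```text
time: 17.7
tool_pos: [0.6368, 0.0197, 0.0244]
ee_rot: [0.707, 0.001, -0.707, 0.001]
force: [0.0, 0.5, 0.6]
gripper_width: 0.598
```

Request:
move_arm(
  moves=[
    [[0, 0, 0, 0, 0, 0, 0.6], [0, 0, 0, 0, 0, 0, 0.8], [0, 0, 0, 0, 0, 0, 1], [0, 0, 0, 0, 0, 0, 1], [0, 0, 0, 0, 0, 0, 1]],
  ],
)

```text
time: 18.32
tool_pos: [0.6373, 0.0198, 0.0245]
ee_rot: [0.708, 0.001, -0.707, 0.001]
force: [-2.0, 0.4, 6.1]
gripper_width: 0.042
```

Run:
```python
from h import *
o=get_obs();print(o["tool_pos"].round(4),o["force"].round(1),o["gripper_width"])
print(go((.4466,.0665,.12),.03))
```

```text
[0.6373 0.0198 0.0245] [-2.   0.4  6.1] 0.04187064009182313
[-0.004 -0.     0.    -0.383 -0.189  0.762]
```

Request:
move_arm(
  moves=[
    [[0, 0, 0, -0.04, 0, 0, 1], [0, 0, 0, -0.14, 0, 0, 1], [0, 0, 0, -0.28, 0, 0, 1], [0, 0, 0, -0.383, 0, 0, 1], [0, 0, 0, -0.383, -0.03, 0.12, 1]],
  ],
)

```text
time: 18.95
tool_pos: [0.6088, 0.0271, 0.1213]
ee_rot: [0.709, 0.0, -0.706, 0.0]
force: [-1.2, 0.0, -2.1]
gripper_width: 0.042
```

Request:
move_arm(
  moves=[
    [[0, 0, 0, 0, -0.04, 0.17, 1], [0, 0, 0, 0, -0.08, 0.34, 1], [0, 0, 0, 0, -0.12, 0.5, 1], [-0.004, 0, 0, 0, -0.15, 0.61, 1], [-0.004, 0, 0, 0, -0.159, 0.64, 1]],
  ],
)

```text
time: 19.58
tool_pos: [0.4453, 0.0668, 0.1197]
ee_rot: [-0.707, -0.01, 0.707, -0.01]
force: [0.8, 0.0, -0.8]
gripper_width: 0.042
```

Run:
```python
from h import *
o=get_obs();print(o["tool_pos"].round(4),o["force"].round(1),o["gripper_width"])
print(go((.4466,.0665,.0275),.03))
C=calibration("wrist");grab_frame("wrist")
print([(q["score"],q["location"]) for q in regions_of("padlock_yellow","wrist")[:2]])
```

```text
[0.4453 0.0668 0.1197] [ 0.8  0.  -0.8] 0.041606930606978454
[-0.     0.     0.     0.369  0.002 -0.005]
[(0.62, [280.8, 237.4])]
```

Request:
move_arm(
  moves=[
    [[0, 0, 0, 0.08, 0.002, -0.003, 1], [0, 0, 0, 0.2, 0.002, -0.003, 1], [0, 0, 0, 0.32, 0.002, -0.003, 1], [0, 0, 0, 0.365, 0.002, -0.003, 1], [0, 0, 0, 0.37, 0.002, -0.003, 1]],
  ],
)

```text
time: 20.3
tool_pos: [0.4479, 0.0659, 0.0266]
ee_rot: [-0.707, -0.009, 0.707, -0.01]
force: [-0.5, -0.7, -0.3]
gripper_width: 0.042
```

Request:
move_arm(
  moves=[
    [[0, 0, 0, 0.003, 0, 0, 1], [0, 0, 0, 0.006, 0, 0, 1], [0, 0, 0, 0.01, 0, 0, 1], [0, 0, 0, 0.01, 0, 0, 1]],
  ],
)

```text
time: 20.8
tool_pos: [0.4475, 0.0662, 0.0245]
ee_rot: [0.707, 0.01, -0.707, 0.009]
force: [-0.3, 0.4, -0.8]
gripper_width: 0.045
```

Request:
move_arm(
  moves=[
    [[0, 0, 0, 0.003, 0, 0, 1], [0, 0, 0, 0.005, 0, 0, 1], [0, 0, 0, 0.005, 0, 0, 1]],
  ],
)

```text
time: 21.18
tool_pos: [0.4484, 0.0663, 0.0245]
ee_rot: [0.708, 0.01, -0.706, 0.01]
force: [-3.0, 0.1, 9.0]
gripper_width: 0.04
```

Seated. Release and go for red.

Request:
move_arm(
  moves=[
    [[0, 0, 0, 0, 0, 0, 0.8], [0, 0, 0, 0, 0, 0, 0.5], [0, 0, 0, 0, 0, 0, 0.4], [0, 0, 0, -0.1, 0, 0, 0.4], [0, 0, 0, -0.25, 0, 0, 0.4]],
  ],
)

```text
time: 21.8
tool_pos: [0.4464, 0.0657, 0.0853]
ee_rot: [-0.706, -0.009, 0.708, -0.01]
force: [0.5, 0.3, -0.1]
gripper_width: 0.6
```

Request:
move_arm(
  moves=[
    [[0, 0, 0, -0.2, 0, 0, 0.4], [0, 0, 0, -0.27, 0, 0, 0.4]],
  ],
)

```text
time: 22.05
tool_pos: [0.449, 0.0666, 0.1562]
ee_rot: [0.709, 0.01, -0.705, 0.009]
force: [0.5, 0.1, -0.5]
gripper_width: 0.598
```

Run:
```python
from h import *
o=get_obs();print(o["tool_pos"].round(4),o["force"].round(1),o["gripper_width"])
print(go((.6362,-.0479,.15),.003))
```

```text
[0.449  0.0666 0.1562] [ 0.5  0.1 -0.5] 0.5983968670001014
[ 0.004 -0.001  0.     0.028  0.478 -0.736]
```

Request:
move_arm(
  moves=[
    [[0, 0, 0, 0, 0.11, -0.17, 0.4], [0, 0, 0, 0, 0.22, -0.34, 0.4], [0, 0, 0, 0.02, 0.33, -0.51, 0.4], [0.004, 0, 0, 0.02, 0.44, -0.68, 0.4], [0.004, 0, 0, 0.02, 0.478, -0.736, 0.4]],
  ],
)

```text
time: 22.68
tool_pos: [0.636, -0.0501, 0.1463]
ee_rot: [-0.706, 0.0, 0.708, -0.0]
force: [0.1, 0.2, -0.7]
gripper_width: 0.598
```

Run:
```python
from h import *
C=calibration("wrist");f=grab_frame("wrist");o=get_obs();print(o["tool_pos"].round(4))
for k,p0 in(("red",(.6356,-.048)),):
  for q in regions_of("padlock_"+k,"wrist")[:1]:
    p,e=fit([(C,q["region"])],p0,.008);print(k,p.round(4),e,go((p[0],p[1],.0215),p[2]))
```

```text
[ 0.6365 -0.0506  0.1461]
red [ 0.6362 -0.0479  0.0088] 0.0489993691444397 [-0.001  0.    -0.     0.5   -0.007 -0.004]
```

Request:
move_arm(
  moves=[
    [[0, 0, 0, 0.18, -0.008, -0.002, 0.4], [0, 0, 0, 0.36, -0.008, -0.002, 0.4], [0, 0, 0, 0.46, -0.008, -0.002, 0.4], [0, 0, 0, 0.495, -0.008, -0.002, 0.4], [0, 0, 0, 0.495, -0.008, -0.002, 0.4]],
  ],
)

```text
time: 23.4
tool_pos: [0.635, -0.0461, 0.0248]
ee_rot: [0.707, 0.001, -0.707, 0.001]
force: [-0.0, -0.4, 0.5]
gripper_width: 0.601
```

Request:
move_arm(
  moves=[
    [[0, 0, 0, 0, 0, 0, 0.6], [0, 0, 0, 0, 0, 0, 0.8], [0, 0, 0, 0, 0, 0, 1], [0, 0, 0, 0, 0, 0, 1], [0, 0, 0, 0, 0, 0, 1]],
  ],
)

```text
time: 24.02
tool_pos: [0.6359, -0.0464, 0.0253]
ee_rot: [0.708, 0.001, -0.706, 0.001]
force: [-0.0, 0.5, 5.4]
gripper_width: 0.041
```

Run:
```python
from h import *
o=get_obs();print(o["tool_pos"].round(4),o["force"].round(1),o["gripper_width"])
print(go((.4447,.1285,.12),.03))
```

```text
[ 0.6359 -0.0464  0.0253] [-0.   0.5  5.4] 0.04094004333601589
[-0.004 -0.    -0.    -0.38  -0.701  0.763]
```

Request:
move_arm(
  moves=[
    [[0, 0, 0, -0.04, 0, 0, 1], [0, 0, 0, -0.14, 0, 0, 1], [0, 0, 0, -0.28, 0, 0, 1], [0, 0, 0, -0.38, 0, 0, 1], [0, 0, 0, -0.38, -0.07, 0.08, 1]],
  ],
)

```text
time: 24.65
tool_pos: [0.6164, -0.0295, 0.1212]
ee_rot: [0.708, 0.0, -0.706, 0.0]
force: [-1.0, 0.1, -2.1]
gripper_width: 0.043
```

Request:
move_arm(
  moves=[
    [[0, 0, 0, 0, -0.12, 0.13, 1], [0, 0, 0, 0, -0.26, 0.28, 1], [0, 0, 0, 0, -0.4, 0.43, 1], [-0.004, 0, 0, 0, -0.54, 0.58, 1], [-0.004, 0, 0, 0, -0.631, 0.683, 1]],
  ],
)

```text
time: 25.28
tool_pos: [0.4419, 0.1294, 0.1193]
ee_rot: [-0.707, -0.01, 0.707, -0.01]
force: [-0.1, 0.3, -1.4]
gripper_width: 0.043
```

Request:
move_arm(
  moves=[
    [[0, 0, 0, 0, 0, 0, 1]],
  ],
)

```text
time: 25.4
tool_pos: [0.4422, 0.1295, 0.1195]
ee_rot: [-0.707, -0.011, 0.707, -0.01]
force: [0.9, 0.4, -0.6]
gripper_width: 0.043
```

Run:
```python
from h import *
o=get_obs();print(o["tool_pos"].round(4),o["force"].round(1),o["gripper_width"])
print(go((.4447,.129,.028),.03))
```

```text
[0.4422 0.1295 0.1195] [ 0.9  0.4 -0.6] 0.04317285731036564
[-0.     0.     0.     0.366  0.002 -0.01 ]
```

Request:
move_arm(
  moves=[
    [[0, 0, 0, 0.08, 0.002, -0.006, 1], [0, 0, 0, 0.2, 0.002, -0.006, 1], [0, 0, 0, 0.32, 0.002, -0.006, 1], [0, 0, 0, 0.365, 0.002, -0.006, 1], [0, 0, 0, 0.368, 0.002, -0.006, 1]],
  ],
)

```text
time: 26.02
tool_pos: [0.4456, 0.1276, 0.0271]
ee_rot: [-0.707, -0.009, 0.707, -0.01]
force: [0.4, -1.3, -0.9]
gripper_width: 0.04
```

Request:
move_arm(
  moves=[
    [[0, 0, 0, 0.003, 0, 0, 1], [0, 0, 0, 0.006, 0, 0, 1], [0, 0, 0, 0.01, 0, 0, 1], [0, 0, 0, 0.01, 0, 0, 1]],
  ],
)

```text
time: 26.52
tool_pos: [0.4459, 0.1283, 0.0252]
ee_rot: [0.707, 0.01, -0.707, 0.009]
force: [0.4, -0.1, -0.1]
gripper_width: 0.039
```

Request:
move_arm(
  moves=[
    [[0, 0, 0, 0.003, 0, 0, 1], [0, 0, 0, 0.005, 0, 0, 1], [0, 0, 0, 0.005, 0, 0, 1]],
  ],
)

```text
time: 26.9
tool_pos: [0.4465, 0.1284, 0.0252]
ee_rot: [0.708, 0.01, -0.706, 0.01]
force: [-3.3, -0.6, 10.8]
gripper_width: 0.04
```

Request:
move_arm(
  moves=[
    [[0, 0, 0, 0, 0, 0, 0.8], [0, 0, 0, 0, 0, 0, 0.5], [0, 0, 0, 0, 0, 0, 0.4], [0, 0, 0, -0.1, 0, 0, 0.4], [0, 0, 0, -0.25, 0, 0, 0.4]],
  ],
)

```text
time: 27.52
tool_pos: [0.4446, 0.1275, 0.0857]
ee_rot: [-0.706, -0.009, 0.708, -0.01]
force: [0.7, -0.1, 0.2]
gripper_width: 0.599
```

Request:
move_arm(
  moves=[
    [[0, 0, 0, -0.2, 0, 0, 0.4], [0, 0, 0, -0.3, 0, 0, 0.4], [0, 0, 0, -0.3, 0.2, 0, 0.4], [0, 0, 0, -0.3, 0.4, 0, 0.4], [0, 0, 0, -0.3, 0.6, 0, 0.4]],
  ],
)

```text
time: 28.15
tool_pos: [0.4494, -0.0232, 0.1611]
ee_rot: [0.707, 0.01, -0.707, 0.01]
force: [0.1, -0.8, -0.5]
gripper_width: 0.599
```

Request:
move_arm(
  moves=[
    [[0, 0, 0, 0, 0.2, 0, 0.4], [0, 0, 0, 0, 0.4, 0, 0.4], [0, 0, 0, 0, 0.6, 0, 0.4], [0, 0, 0, 0, 0.8, 0, 0.4], [0, 0, 0, 0, 0.9, 0, 0.4]],
  ],
)

```text
time: 28.78
tool_pos: [0.4552, -0.249, 0.1606]
ee_rot: [-0.707, -0.009, 0.707, -0.009]
force: [1.2, 0.5, 0.4]
gripper_width: 0.601
```

Run:
```python
from h import *
o=get_obs();print(o["tool_pos"].round(4),o["force"].round(1),o["time"])
T=calibration("top");S=calibration("scene");t=grab_frame("top");s=grab_frame("scene")
for k,p0 in(("blue",(.4503,-.0585)),("green",(.4484,.0035)),("yellow",(.4466,.0655)),("red",(.4447,.1275))):
  for n,c in(("top",T),("scene",S)):
   for q in regions_of("padlock_"+k,n)[:2]:
    p,e=fit([(c,q["region"])],p0,.008)
    if e<.5: print(k,n,p.round(4),round(e,3),"offset mm",((p[:2]-p0)*1000).round(1))
cv2.imwrite("pics/end.png",np.vstack([cv2.resize(t[235:325,130:430],(800,240),interpolation=cv2.INTER_CUBIC),cv2.resize(s[100:235,150:450],(800,360),interpolation=cv2.INTER_CUBIC)])[:,:,::-1])
```

```text
[ 0.4552 -0.249   0.1606] [1.2 0.5 0.4] 28.775
blue top [ 0.4509 -0.0572  0.0267] 0.109 offset mm [0.6 1.3]
blue scene [ 0.4494 -0.0581 -0.0818] 0.1 offset mm [-0.9  0.4]
yellow top [0.4459 0.0646 0.0043] 0.078 offset mm [-0.7 -0.9]
yellow scene [ 0.4441  0.0649 -0.0147] 0.108 offset mm [-2.5 -0.6]
red top [0.4458 0.1259 0.015 ] 0.082 offset mm [ 1.1 -1.6]
red scene [ 0.4431  0.1255 -0.0766] 0.1 offset mm [-1.6 -2. ]
```

View pics/end.png

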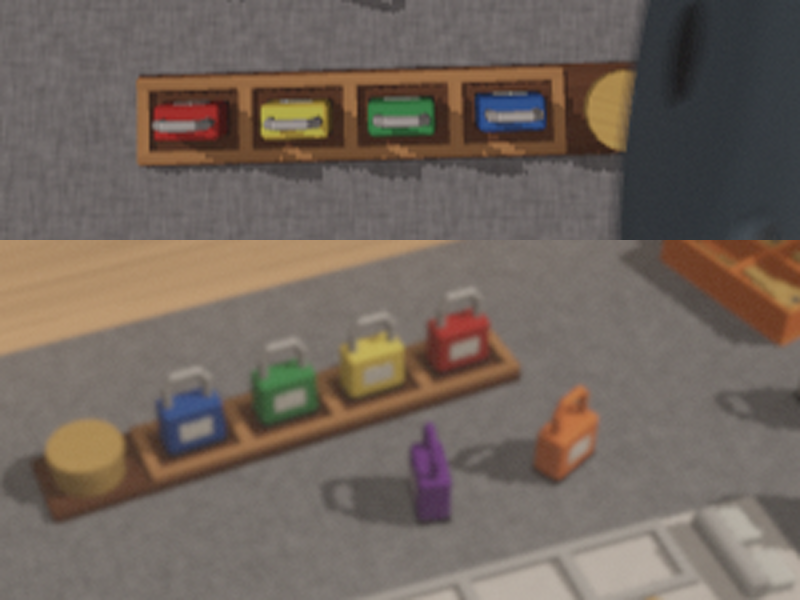

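```bash
python3 -c "
from plant import *
print(sign_off())"
```

```text
the job is handed in; nothing more can be done
None
```

All four padlocks stand upright in the wooden rack in reverse order. From left to right they are red, yellow, green, blue, with blue next to the tin. I handed the job in at about 29 s of the 85 s allowed, with the arm clear of everything.

- **Final check:** in the last top and scene pictures, blue, yellow and red fit within about 3 mm of their pocket centres. The network did not give a usable fit for green, so I judged it by eye: upright and centred in its pocket. The orange and purple look-alikes were not touched.
- **One thing disagreed:** at the height planned for gripping the padlock bodies, the fingers came down on top of the body and closed on the shackle instead. The grip was steady, so I carried all four that way and lowered each until the force showed it was on the pocket floor. The highest contact force I saw was about 11 N.

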